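Backlight a filter dish and hold the hand lens in focus over it

ROBOT

A 6-joint arm with a two-finger parallel gripper is mounted at the origin on the work surface. World frame = base frame: x ahead of the robot, y to its left, z up, the work surface at z = 0. Lengths are in m, angles in rad, forces in N, time in s.
With the tool pointing down it reaches from about 0.325 to 0.85 m from the base axis. Payload 15.5 kg.
Tool frame: the origin (TCP) lies at the centre of the arm's flange, where the gripper is bolted on; the fingertips stand 191 mm ahead of it and the grasp point (between the pads) lies 172 mm ahead of it; z points along the fingers, y is the line along which they close (so a half turn about z gives the same grasp; the last joint's range is limited). The gripper opens to 91 mm and grips with 3 to 60 N. Pads are 32 mm wide; open, the fingers measure 118 mm over their backs; the gripper's body (76 mm by 178 mm) begins 60 mm behind the grasp point.
Start: joints at [1.181, 0.494, 1.345, -0, 1.302, -0.096], TCP at [0.182, 0.598, 0.405] pointing down, gripper open.
Joint ranges: [-2.91, 2.91], [-0.82, 2.16], [0.22, 2.67], [-1.22, 4.37], [0.12, 2.79], [-3.08, 3.08]. Speed limits (rad/s): [1.89, 1.89, 2.57, 3.01, 3.01, 3.01].

INTERFACE

Orientations are given as a unit quaternion [w, x, y, z].
In Python, from workcell import arm gives the robot as it stands.
- The arm moves only by the tool send_rows, never from a script. Its argument "rows" is a list of rows, each a list of 6 numbers: the shift along the tool's x, y, z normalised to -1 to 1, where 1 is 2 cm, then the turn, a rotation vector about the tool's x, y, z normalised to -1 to 1, where 1 is 8 degrees. A call has exactly 8 rows; each row shifts and turns the commanded pose from where the row before left it, along the tool's axes as they then stand; what a row does not reach is not made up. A row lasts 1/8 s, in which the tool goes at most 62.5 mm and 10.7 degrees, less where a joint would pass 70% of its speed; a pose out of reach is approached as far as the arm can. A call with a number of a shift or a turn outside -1 to 1 is refused whole. A call with a gripper value outside its range is refused whole. "gripper" is the opening, from -1 (shut) to 1 (fully open), set as the call begins (left out, the last holds). The fingers move at their own pace and stop on an object; "squeeze" is the grip in N (left out, the last holds). Time passes only in rows, so rows that do not move let the fingers close, or fill a call up. It gives the time, the measured TCP pose, the force, the opening and the grip force at its end, in the units of the state.
- arm.read_state(): the state, without advancing time (a new reading comes with each control period).
- arm.read_camera(name): name is "scene" or "top" or "wrist"; returns (picture, depth): 384x512x3 uint8, blue, green, red; 384x512 float32, m along the optical axis (not along the pixel's ray), 0 where there is no reading.
- arm.camera_params(name): a dict with "fx", "fy", "cx", "cy" (pixels), "extrinsics" (4x4, takes a point from camera to world coordinates); the wrist camera has in their place "T_tool_cam" (4x4, takes a point from camera to tool coordinates, whose origin is the TCP and whose axes are the flange's). Camera axes: x right, y up, looking along -z (the intrinsics and any distortion apply to the point x, -y, -z); pixel columns grow to the right and rows downward; lengths in m; the calibration is good to about 2 mm. A picture is of the moment at which its call begins: read the wrist's pose just before it. camera_params takes no time and is no camera call.
- arm.hand_in(): hands the job in; it is judged then, once.
The state is a dict: "t": time; "joint_positions": joint angles; "dq": joint speeds; "joint_efforts": joint torques, N m; "eef_pos": TCP position; "orientation": TCP orientation; "ft_force": force on the tool from outside, world axes, zero at the start; "ft_torque": the same for the moment, N m; "width": finger opening in m; "grasp_force": force on a finger pad.
Only numpy, scipy, OpenCV 4.12 (cv2) and the standard library are available. Lean on these libraries where they do the work, as an engineer would, in place of code of your own. Each camera call takes 0.05 s, during which the arm holds its last target. There are 200 camera calls.

TASK

Get the filter dish on the light base ready for counting: first slide the light base's dimmer along its track until the white line on its cap is in line with the green preset mark, and leave it there. Then pick up the hand lens by its handle (keep the fingers off the lens head) and hold it level and still, centred over the dish, with the lens at the height of the pointer on the red focus stop, the hand lens touching only the gripper. Finish while holding it there; leave the dish and everything else on the bench where it is.

Things in the scene. Friction and masses are not known exactly. Their poses are not given: they have to be found in the camera images.
- light_base: White light base, 260 mm (its x) x 240 mm (its y) x 50 mm high, fixed on the bench; origin: centre of its underside, z up. A round lit window (128 mm) is let into its top, centred at (25, 0) mm. Along its front (-x) edge, at x = -98 mm, a dimmer slot runs along its y. In its rear left corner, at (105, 95) mm, stands a steel post, 12 mm thick, reaching 275 mm above the bench.
- dimmer (a joint): Travel of the dimmer in m along the light base's +y: 0 at the dim end (cap at y = -50 mm of the base), 0.100 at the bright end. Light friction of about 1.5 N; stays where it is left.
- dimmer_cap (a point): Centre of the top of the dimmer's orange cap, which is 26 mm (base's x) x 16 mm (base's y, along the track) x 26 mm high and stands 2 mm above the base's top, so this point is 78 mm above the bench; a white line crosses the cap at its middle, along the base's x. Cap and surroundings leave room for fingers on all sides.
- preset_mark: Green flat tab, 18 mm x 12 mm x 2 mm, on the base's top just behind the dimmer track; origin 30 mm behind the track's line (+x of the base), 1 mm above the base's top; axes as those of the light base. The dimmer is right when the cap's middle has the same y (of the base) as this tab's origin.
- focus_stop: Red collar (26 mm across, 12 mm high) clamped on the post, with a thin red pointer toward the window that ends 37 mm from the post's axis; origin on the post's axis at the height of the pointer's middle. This is the height at which the lens is in focus. Fixed; set 125 to 175 mm above the bench.
- dish: Closed clear round dish, 90 mm across, 15 mm high, loose on the lit window (its underside 50 mm above the bench), holding a white gridded filter with pink spots; origin: centre of its underside.
- dish_center (a point): Centre of the top of the dish, 15 mm above its underside.
- loupe: Black hand lens, 85 to 120 g, lying flat on the bench, loose. Origin: centre of the round lens head's underside; z up; the handle runs to -x. Lens head 76 mm across and 14 mm thick; flat-sided handle from x = -45 to -150 mm, 18 mm wide (y) and 16 mm thick, its underside flush with the head's. Its centre of mass lies about 42 mm from the lens centre towards the handle.
- lens_head: The lens head alone (rim and glass of the hand lens); same origin and axes as loupe.
- lens_center (a point): Middle of the lens, 7 mm above the centre of the head's underside.
- tube_rack: Blue rack with capped tubes, 130 x 90 x 52 mm high, loose; lies on the other side of the light base from the hand lens; leave it alone. Origin: centre of its underside.
- dish_stack: Stack of three clear dishes with white filters, 90 mm across, 45 mm high, beyond the light base to the right; leave it alone. Origin: centre of its underside.
- tip_box: Yellow box with clear lid, 87 x 127 x 67 mm, beyond the light base to the left; leave it alone. Origin: centre of its underside.
- pen: White pen with blue cap, 120 mm long along its x, 15 mm thick, on the near side of the light base; leave it alone. Origin: underside, near its middle.
- forceps: Steel forceps, 130 mm long along its x, 6 mm high, on the near side; leave them alone. Origin: underside, middle.
- timer: Small white timer standing upright, 30 x 75 x 60 mm high, beyond the light base; leave it alone. Origin: centre of its underside.
Not all that is in view belongs to the job. There is more than one size of the loupe; the job needs the largest.

How it is judged:
By the outcome, as a careful person would: the job done as asked, in the order asked, and still so for the second after the job is handed in, while the arm keeps its last pose, push and grip.
It also fails if it takes over 58 s, if anything falls off the work surface, if the arm or the gripper's body presses on something with over 40 N, if the wrist force passes 120 N, or if a joint passes its speed limit or range.

## Working session

There is one attempt and no reset: what is moved stays moved. The work goes in short steps, Python scripts to look and compute and a tool call to move; the robot and the scene stay as the last step left them, time stands still between calls to the robot, and variables do not carry over. Pictures are saved under pics/ and viewed, at most 10 in all, crops included, and the job is handed in when it is done.

Besides the shell and the picture viewer there is one more tool, called after ">>>" as a command line: name --pt "numbers of a row" for each row, then --argument value for the rest. send_rows: Moves the arm, as the interface text tells. Scaled input: -1 to 1 covers 2 cm each way for a shift and 8 degrees each way for a turn. Its arguments: {"type":"object","properties":{"rows":{"type":"array"},"gripper":{"type":"number"},"squeeze":{"type":"number"}},"required":["rows"]}

```bash
ls; mkdir -p pics
python3 - <<'E'
from workcell import arm
import cv2,numpy as np,pickle
s=arm.read_state();print(s)
d={}
for n in("scene","top","wrist"):
    p,z=arm.read_camera(n);c=arm.camera_params(n);d[n]=(p,z,c);cv2.imwrite(f"pics/{n}0.png",p);print(n,c)
pickle.dump((s,d),open("d0.pkl","wb"))
a=np.hstack([d["scene"][0],d["top"][0]])
E
```

```text
pics
{'t': 0.0, 'joint_positions': array([ 1.18050489e+00,  4.94192579e-01,  1.34612633e+00, -1.25559002e-06,
        1.30248643e+00, -9.54898701e-02]), 'dq': array([ 5.32355837e-04,  5.24514364e-04, -2.53412850e-04, -1.65745177e-03,
        8.82743038e-05, -4.09075969e-04]), 'joint_efforts': array([ 1.92258660e-03, -8.78847885e+01, -3.81858230e+01,  7.08815642e-02,
        5.32029674e-02, -9.91065849e-05]), 'eef_pos': array([0.18152992, 0.59790668, 0.4041339 ]), 'orientation': array([-1.45244024e-04,  1.46867411e-01,  9.89156002e-01, -5.88691583e-04]), 'ft_force': array([-0.1839554 , -0.40495236,  0.37111764]), 'ft_torque': array([-0.03551288, -0.03425924,  0.00097081]), 'grasp_force': 0.0, 'width': 0.09124238594541766}
scene {'fx': 459.9470230797624, 'fy': 459.9470230797624, 'cx': 261.9342621124651, 'cy': 194.52166668971748, 'extrinsics': array([[-0.56353963, -0.62879725,  0.53575844,  1.24365687],
       [ 0.82601024, -0.43786794,  0.35493485,  0.46555619],
       [ 0.01140939,  0.64256181,  0.76614891,  1.11002418],
       [ 0.        ,  0.        ,  0.        ,  1.        ]])}
top {'fx': 436.33609284855487, 'fy': 436.33609284855487, 'cx': 261.1863999422314, 'cy': 197.46903631352313, 'extrinsics': array([[ 0.02733133,  0.99881336, -0.04030976,  0.50998366],
       [-0.99960776,  0.02706216, -0.0072083 , -0.00462304],
       [-0.00610888,  0.04049097,  0.99916123,  1.1802142 ],
       [ 0.        ,  0.        ,  0.        ,  1.        ]])}
wrist {'fx': 294.24910903058844, 'fy': 294.24910903058844, 'cx': 256.3391816872951, 'cy': 188.885604092902, 'T_tool_cam': array([[-1.28038515e-03,  9.63602608e-01,  2.67335695e-01,
         7.44607854e-02],
       [ 9.99998931e-01,  1.04501356e-03,  1.02270664e-03,
        -7.20158457e-04],
       [ 7.06113356e-04,  2.67336719e-01, -9.63602916e-01,
         1.94369047e-02],
       [ 0.00000000e+00,  0.00000000e+00,  0.00000000e+00,
         1.00000000e+00]])}
```

View pics/top0.png

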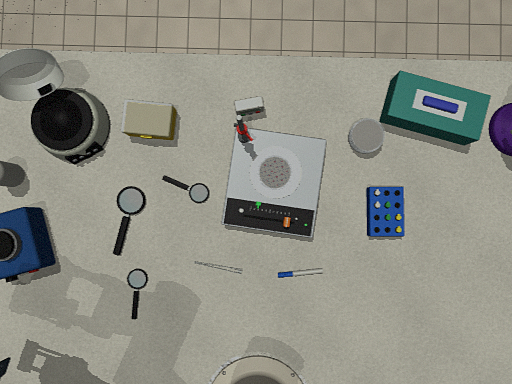

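View pics/scene0.png

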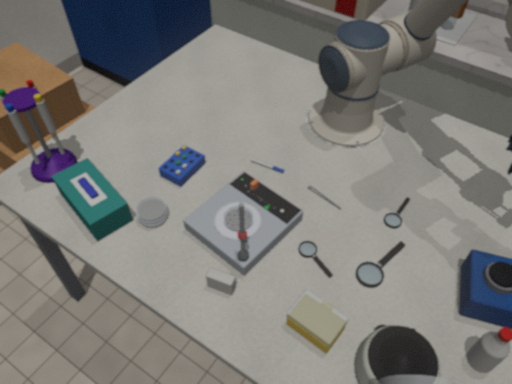

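The top view shows the base at about (275,185), with the orange cap at (286,222), the green tab at (258,205) and the red stop at (243,130). The largest lens has its head at (131,200) and its handle end at (119,253). The scene view agrees.

```bash
cat > h.py <<'E'
import numpy as np,cv2,pickle
from scipy.spatial.transform import Rotation as R
def Rt(s): 
    q=s["orientation"]; return R.from_quat([q[1],q[2],q[3],q[0]]).as_matrix()
def pose(c,s):
    if "extrinsics" in c: return c["extrinsics"]
    T=np.eye(4);T[:3,:3]=Rt(s);T[:3,3]=s["eef_pos"];return T@c["T_tool_cam"]
def ray(c,s,u,v):
    T=pose(c,s);d=T[:3,:3]@np.array([(u-c["cx"])/c["fx"],-(v-c["cy"])/c["fy"],-1]);return T[:3,3],d
def onz(c,s,u,v,z):
    o,d=ray(c,s,u,v);return o+d*(z-o[2])/d[2]
def proj(c,s,P):
    T=pose(c,s);p=T[:3,:3].T@(np.array(P)-T[:3,3]);return c["fx"]*p[0]/-p[2]+c["cx"],c["fy"]*p[1]/p[2]+c["cy"]
def blobs(m,amin=4):
    n,l,st,ce=cv2.connectedComponentsWithStats(m.astype(np.uint8))
    return [(ce[i],st[i],l==i) for i in range(1,n) if st[i][4]>=amin]
def masks(p):
    h=cv2.cvtColor(p,cv2.COLOR_BGR2HSV);H,S,V=h[...,0],h[...,1].astype(int),h[...,2]
    return dict(green=(H>45)&(H<75)&(S>140)&(V>70),orange=(H>8)&(H<19)&(S>140)&(V>120),red=((H<6)|(H>174))&(S>140)&(V>80),black=(V<60))
def snap(arm,name,tag):
    s=arm.read_state();p,z=arm.read_camera(name);c=arm.camera_params(name)
    cv2.imwrite(f"pics/{tag}.png",p);pickle.dump((s,p,z,c),open(tag+".pkl","wb"));return s,p,z,c
E
python3 - <<'E'
from h import *
s,d=pickle.load(open("d0.pkl","rb"))
p,z,c=d["top"];m=masks(p)
zz=dict(green=.052,orange=.078,red=.15,black=.008)
for k in m:
    for ce,st,_ in blobs(m[k],5 if k!="black" else 60):
        if 100<ce[0]<330: print(k,ce.round(1),st,onz(c,s,*ce,zz[k]).round(4))
for n,u,v,h in [("head",131,200,.01),("tail",119,253,.008),("c1",235,128,.05),("c2",327,139,.05),("c3",314,240,.05),("c4",222,226,.05),("dish",275,172,.065)]: print(n,onz(c,s,u,v,h).round(4))
E
```

```text
green [258.  204.3] [256 202   5   7  25] [0.5377 0.0114 0.052 ]
green [305.2 224.4] [304 224   3   2   5] [ 0.4891 -0.1119  0.052 ]
orange [284.6 221. ] [284 217   3  10  18] [ 0.4967 -0.0572  0.078 ]
orange [288.2 222. ] [287 217   3  10  21] [ 0.4944 -0.0666  0.078 ]
red [243.9 131.5] [237 124  16  17  79] [0.7074 0.0482 0.15  ]
black [248.3 111.4] [237 108  24   8  83] [0.7899 0.0451 0.008 ]
black [175.  182.2] [162 176  27  14 128] [0.592  0.2372 0.008 ]
black [200.4 192.4] [190 183  19  20  62] [0.5665 0.1679 0.008 ]
black [131.5 200.6] [117 186  29  29 163] [0.5394 0.3526 0.008 ]
black [268.  216.6] [ 224  198   90   38 2042] [ 0.5065 -0.0158  0.008 ]
black [121.2 235.4] [113 216  17  39 294] [0.4453 0.3768 0.008 ]
black [137.9 278.4] [127 269  21  20  85] [0.3319 0.3275 0.008 ]
black [135.  304.3] [132 291   7  28 142] [0.2632 0.3326 0.008 ]
head [0.5409 0.3535 0.01  ]
tail [0.398  0.3807 0.008 ]
c1 [0.7351 0.0768 0.05  ]
c2 [ 0.7126 -0.1636  0.05  ]
c3 [ 0.4495 -0.1357  0.05  ]
c4 [0.479  0.1029 0.05  ]
dish [ 0.6213 -0.0302  0.065 ]
```

View pics/wrist0.png

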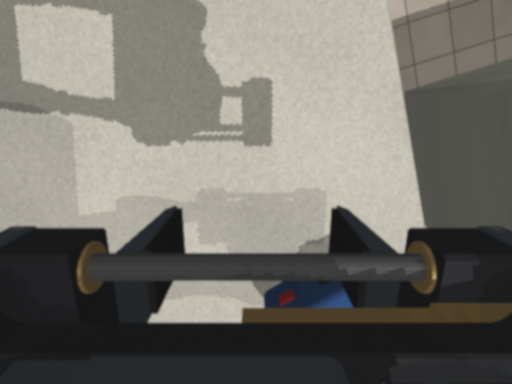

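The wrist view shows bare bench, and its upper half looks toward tool +x. I'll go past the lens first, then to the base.

>>> send_rows --pt "-0.86 -0.4 0 0 0 -0.175" --pt "-0.86 -0.4 0 0 0 -0.175" --pt "-0.86 -0.4 0 0 0 -0.175" --pt "-0.86 -0.4 0 0 0 -0.175" --pt "-0.86 -0.4 0 0 0 -0.175" --pt "-0.86 -0.4 0 0 0 -0.175" --pt "-0.86 -0.4 0 0 0 -0.175" --pt "-0.86 -0.4 0 0 0 -0.175"

```text
t: 1.15
eef_pos: [0.3031, 0.5066, 0.4045]
orientation: [-0.0, 0.049, 0.999, -0.0]
ft_force: [-1.2, 0.6, 0.3]
width: 0.0914
grasp_force: 0.0
```

>>> send_rows --pt "-0.86 -0.4 0 0 0 0" --pt "-0.86 -0.4 0 0 0 0" --pt "-0.86 -0.4 0 0 0 0" --pt "-0.86 -0.4 0 0 0 0" --pt "-0.86 -0.4 0 0 0 0" --pt "-0.86 -0.4 0 0 0 0" --pt "-0.86 -0.4 0 0 0 0" --pt "-0.86 -0.4 0 0 0 0"

```text
t: 2.15
eef_pos: [0.4344, 0.429, 0.4047]
orientation: [-0.0, 0.05, 0.999, -0.0]
ft_force: [-0.3, -0.2, -0.7]
width: 0.0911
grasp_force: 0.0
```

>>> send_rows --pt "-0.86 -0.4 0 0 0 0" --pt "-0.86 -0.4 0 0 0 0" --pt "-0.86 -0.4 0 0 0 0" --pt "-0.86 -0.4 0 0 0 0" --pt "-0.86 -0.4 0 0 0 0" --pt "-0.86 -0.4 0 0 0 0" --pt "-0.6 -0.3 0 0 0 0" --pt "0 0 0 0 0 0"

```text
t: 3.15
eef_pos: [0.5433, 0.364, 0.4046]
orientation: [-0.0, 0.05, 0.999, -0.0]
ft_force: [0.1, 1.2, -0.7]
width: 0.0911
grasp_force: 0.0
```

Run:
```python
from workcell import arm
from h import *
s,p,z,c=snap(arm,"wrist","w1");print(s["t"],s["eef_pos"],s["joint_positions"])
```

```text
3.15 [0.54328172 0.3639593  0.40456498] [ 4.98986607e-01  5.35315790e-01  1.26852124e+00  7.38043542e-06
  1.33782383e+00 -9.71469242e-01]
```

>>> send_rows --pt "-0.14 -0.76 -0.21 0 0 0" --pt "-0.14 -0.76 -0.21 0 0 0" --pt "-0.14 -0.76 -0.21 0 0 0" --pt "-0.14 -0.76 -0.21 0 0 0" --pt "-0.14 -0.76 -0.21 0 0 0" --pt "-0.14 -0.76 -0.21 0 0 0" --pt "-0.14 -0.76 -0.21 0 0 0" --pt "-0.14 -0.76 -0.21 0 0 0"

```text
t: 4.2
eef_pos: [0.5529, 0.2402, 0.4386]
orientation: [0.0, 0.05, 0.999, -0.0]
ft_force: [0.2, -0.5, 0.9]
width: 0.0913
grasp_force: 0.0
```

>>> send_rows --pt "-0.14 -0.76 -0.21 0 0 0" --pt "-0.14 -0.76 -0.21 0 0 0" --pt "-0.14 -0.76 -0.21 0 0 0" --pt "-0.14 -0.76 -0.21 0 0 0" --pt "-0.14 -0.76 -0.21 0 0 0" --pt "-0.14 -0.76 -0.21 0 0 0" --pt "-0.14 -0.76 -0.21 0 0 0" --pt "-0.14 -0.76 -0.21 0 0 0"

```text
t: 5.2
eef_pos: [0.5631, 0.117, 0.4722]
orientation: [0.0, 0.05, 0.999, -0.0]
ft_force: [0.8, 0.0, -0.6]
width: 0.0908
grasp_force: 0.0
```

>>> send_rows --pt "-0.14 -0.76 -0.21 0 0 0" --pt "-0.14 -0.76 -0.21 0 0 0" --pt "-0.14 -0.76 -0.21 0 0 0" --pt "-0.14 -0.76 -0.21 0 0 0" --pt "-0.14 -0.76 -0.21 0 0 0" --pt "-0.14 -0.76 -0.21 0 0 0" --pt "-0.14 -0.6 -0.21 0 0 0" --pt "0 0 0 0 0 0"

```text
t: 6.2
eef_pos: [0.5725, 0.0126, 0.5016]
orientation: [0.0, 0.05, 0.999, -0.0]
ft_force: [-0.1, 0.5, -0.1]
width: 0.0912
grasp_force: 0.0
```

Run:
```python
from workcell import arm
from h import *
s,p,z,c=snap(arm,"wrist","w2");print(s["t"],s["eef_pos"],s["joint_positions"])
a=pickle.load(open("w1.pkl","rb"))
cv2.imwrite("pics/pair.png",np.vstack([a[1][:290],p[:290]]))
```

```text
6.2 [0.57247026 0.0126123  0.50162903] [-8.22412404e-02  3.39537037e-01  1.33166423e+00 -1.68546053e-05
  1.46984449e+00 -1.55267464e+00]
```

View pics/pair.png

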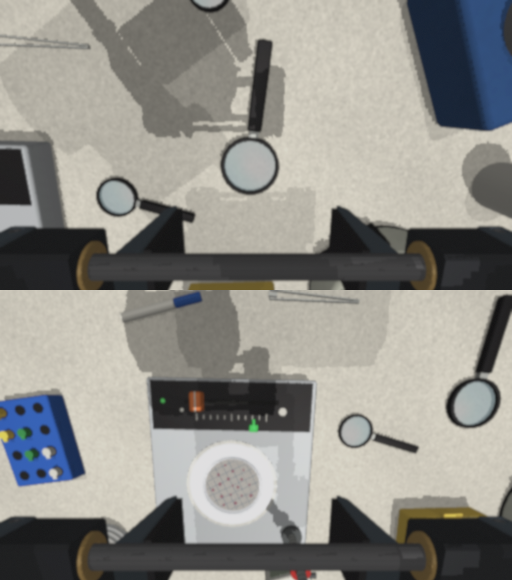

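Upper half (w1): large lens head at (250,165), handle from (255,130) to (262,42). Lower half (w2, row offset 290): cap at (196,111), green tab at (254,137), dish at (232,195).

Run:
```python
from h import *
s,p,z,c=pickle.load(open("w1.pkl","rb"))
h=cv2.cvtColor(p,cv2.COLOR_BGR2HSV)
m=h[...,2]<62; 
for ce,st,l in blobs(m[:225],150): print("blk",ce.round(1),st)
# head ellipse & handle
bl=blobs(m[:225],100)
def world(l,zz):
    v,u=np.nonzero(l);return np.array([onz(c,s,a,b,zz) for a,b in zip(u,v)])
lab=[l for ce,st,l in bl if 225<ce[0]<280 and 40<ce[1]<200]
for l in lab:
    cn=max(cv2.findContours(l.astype(np.uint8),cv2.RETR_EXTERNAL,cv2.CHAIN_APPROX_NONE)[0],key=len)
    w=np.array([onz(c,s,a,b,.014)[:2] for a,b in cn[:,0]])
    (x,y),(sa,sb),ang=cv2.minAreaRect((w*1000).astype(np.float32)); print("rect",x,y,sa,sb,ang, "circ",cv2.minEnclosingCircle((w*1000).astype(np.float32)))
g=cv2.medianBlur(cv2.cvtColor(p,cv2.COLOR_BGR2GRAY),3)
print("depth head/handle/bench",[(u,v,(lambda P:P.round(4))((lambda o,d:o+d*z[v,u])(*ray(c,s,u,v)))) for u,v in [(250,165),(250,192),(260,60),(256,115),(200,100),(300,60)]])
s,p,z,c=pickle.load(open("w2.pkl","rb"));m=masks(p)
def d3(u,v): o,d=ray(c,s,u,v);return o+d*z[v,u]
for k,zz in (("green",.052),("orange",.078),("red",.15)):
    for ce,st,l in blobs(m[k][:260],8): print(k,ce.round(1),st,onz(c,s,*ce,zz).round(4), np.median([d3(u,v) for v,u in np.argwhere(l)],0).round(4))
# base panel edges: rows of black
hh=cv2.cvtColor(p,cv2.COLOR_BGR2HSV)
for v in range(150,220,10): 
    r=p[v,:, :].astype(int).sum(1); gr=np.diff(cv2.GaussianBlur(p[v].mean(1).astype(np.float32)[None],(5,1),0)[0]); 
    print(v,[ (u,round(float(gr[u]),0)) for u in range(120,340) if abs(gr[u])>9 and abs(gr[u])==abs(gr[max(0,u-3):u+4]).max()])
gray=p.mean(2)
# filter: grey inner disc & white ring
win=p[130:215,170:300]; cv2.imwrite("pics/crop.png",cv2.resize(p[75:260,140:330],None,fx=4,fy=3.2,interpolation=cv2.INTER_CUBIC))
```

```text
blk [445.1  61.7] [ 408    0   74  129 5752]
blk [508.3  29.6] [504   5   8  49 265]
blk [259.4  85.1] [ 249   41   22   90 1168]
blk [241.3 171. ] [222 138  54  56 172]
blk [ 12.2 178.4] [   0  150   30   54 1354]
blk [166.8 213.6] [141 200  53  25 700]
blk [343.7 217.8] [332 208  32  17 356]
rect 446.2406921386719 376.0716247558594 15.887557029724121 101.63557434082031 77.03659057617188 circ ((446.2393798828125, 376.06610107421875), 50.83483123779297)
rect 543.9165649414062 347.5439453125 71.51124572753906 55.3209114074707 32.61772918701172 circ ((539.9944458007812, 353.0447082519531), 36.156986236572266)
depth head/handle/bench [(250, 165, array([0.539 , 0.3549, 0.0135])), (250, 192, array([0.5747, 0.3511, 0.014 ])), (260, 60, array([0.4167, 0.3798, 0.0163])), (256, 115, array([0.4778, 0.3689, 0.0166])), (200, 100, array([0.453 , 0.3011, 0.0013])), (300, 60, array([4.194e-01, 4.284e-01, 1.000e-04]))]
green [253.2 136. ] [250 130   7  10  44] [0.5376 0.0102 0.052 ] [0.5377 0.0106 0.0534]
orange [191.2 110.6] [190 103   3  18  44] [ 0.4938 -0.0676  0.078 ] [ 0.4931 -0.0677  0.0784]
orange [198.2 112. ] [196 103   6  18  65] [ 0.4965 -0.0587  0.078 ] [ 0.4966 -0.0586  0.0782]
150 [(339, -33.0)]
160 []
170 [(309, -9.0)]
180 [(210, -15.0), (253, 9.0)]
190 [(205, -13.0), (258, 14.0)]
200 [(205, -11.0), (258, 14.0)]
210 [(164, -27.0), (181, 41.0), (253, 11.0), (269, -23.0), (331, -42.0)]
```

View pics/crop.png

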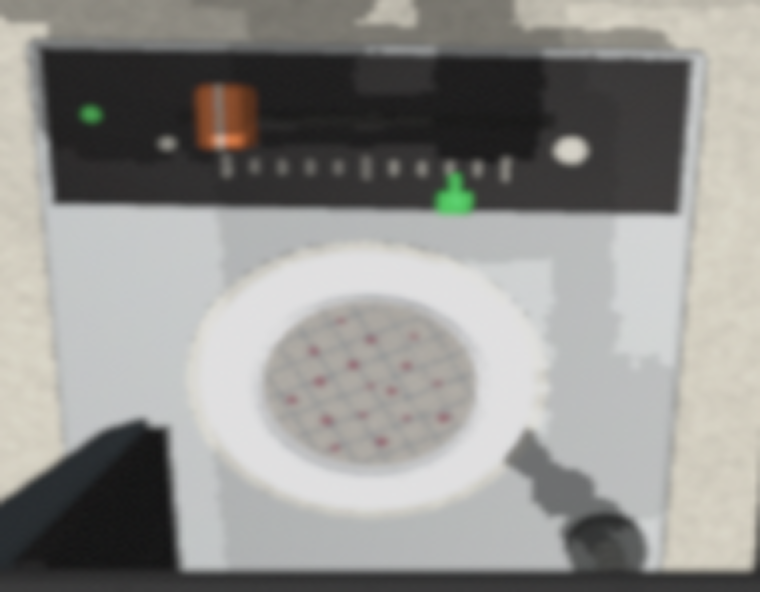

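The crop shows the cap's white line at image pixel (194.7,109.4), the green tab at (253.5,136), and the dish well inside the lit window. Depth is accurate, so I'll use it for the dish, base yaw and stop.

```bash
cat >> h.py <<'E'
def cloud(c,s,z):
    T=pose(c,s);v,u=np.mgrid[:z.shape[0],:z.shape[1]]
    P=np.stack([(u-c["cx"])/c["fx"]*z,-(v-c["cy"])/c["fy"]*z,-z],-1)
    return P@T[:3,:3].T+T[:3,3]
E
python3 - <<'E'
from h import *
s0,d=pickle.load(open("d0.pkl","rb"));s,p,z,c=pickle.load(open("w2.pkl","rb"))
V={"w2":(p,z,c,s)}|{k:(*d[k],s0) for k in("top","scene")}
for n,(p,z,c,s) in V.items():
    W=cloud(c,s,z);m=masks(p)
    near=(z>0)&(abs(W[...,0]-.594)<.17)&(abs(W[...,1]+.03)<.16)
    b=near&(W[...,2]>.044)&(W[...,2]<.056)
    print(n,"base z",np.median(W[b][:,2]), "rect",cv2.minAreaRect((W[b][:,:2]*1000).astype(np.float32)))
    dd=near&(W[...,2]>.0595)&(W[...,2]<.072)&(np.hypot(W[...,0]-.62,W[...,1]+.032)<.06)
    bl=blobs(dd,50)
    if bl:
        l=max(bl,key=lambda b:b[1][4])[2];q=W[l];print(" dish z",np.median(q[:,2]),q[:,:2].mean(0),cv2.minEnclosingCircle((q[:,:2]*1000).astype(np.float32)),(q[:,:2].max(0)+q[:,:2].min(0))/2)
    g=cv2.cvtColor(p,cv2.COLOR_BGR2HSV);
    r=m["red"]&(abs(W[...,0]-.69)<.09)&(abs(W[...,1]-.05)<.09)&(W[...,2]>.1)
    if r.sum()>3:
        q=W[r];print(" red",r.sum(),np.percentile(q[:,2],[0,5,25,50,75,95,100]).round(4))
        i=np.argsort(np.hypot(q[:,0]-.62,q[:,1]+.032))[:14];print(q[i].round(4).tolist())
    t=near&(W[...,2]>.26)&(W[...,2]<.3)&(W[...,0]>.65)
    if t.any(): print(" post",W[t].mean(0),t.sum())
w=onz(*[V["w2"][i] for i in (2,3)],194.7,109.4,.078);print("cap line",w)
E
```

```text
w2 base z 0.05084773749789259 rect ((594.7666015625, -28.866439819335938), (240.56942749023438, 254.3710174560547), 83.00421142578125)
 dish z 0.06559885632706247 [ 0.61973364 -0.0300731 ] ((621.5215454101562, -30.374122619628906), 45.33865737915039) [ 0.62110534 -0.03032913]
 red 56 [0.1573 0.1579 0.1587 0.159  0.1595 0.1601 0.1606]
[[0.7107, 0.0408, 0.1588], [0.7101, 0.042, 0.1599], [0.7124, 0.0407, 0.1584], [0.713, 0.0405, 0.1596], [0.7122, 0.0419, 0.1589], [0.7115, 0.0433, 0.158], [0.711, 0.0445, 0.159], [0.7123, 0.0432, 0.159], [0.7136, 0.0418, 0.1589], [0.715, 0.0405, 0.1587], [0.712, 0.0444, 0.1596], [0.7113, 0.0458, 0.1587], [0.7148, 0.0417, 0.1592], [0.7139, 0.0431, 0.1586]]
top base z 0.05005829217842639 rect ((598.2356567382812, -28.495376586914062), (240.1221923828125, 259.864013671875), 83.08109283447266)
 dish z 0.06475854342115961 [ 0.62156016 -0.02992855] ((621.8232421875, -29.563175201416016), 44.933006286621094) [ 0.6216356  -0.03009632]
 red 78 [0.1506 0.1516 0.1555 0.1572 0.1593 0.1626 0.2112]
[[0.6872, 0.0307, 0.1518], [0.6894, 0.0283, 0.1532], [0.6889, 0.0306, 0
[... 422 characters left out ...]
619140625, 263.1224060058594), 83.09538269042969)
 dish z 0.06575618601310596 [ 0.63460314 -0.04113683] ((625.0892333984375, -32.220184326171875), 45.03043746948242) [ 0.62654917 -0.03760855]
 red 19 [0.156  0.1562 0.158  0.1592 0.16   0.1626 0.1635]
[[0.717, 0.0494, 0.156], [0.7187, 0.0508, 0.1635], [0.7086, 0.062, 0.1565], [0.7192, 0.0541, 0.1581], [0.7222, 0.0533, 0.1609], [0.7142, 0.0629, 0.1594], [0.716, 0.0612, 0.1601], [0.7127, 0.065, 0.1592], [0.7219, 0.0561, 0.1585], [0.7235, 0.0542, 0.1589], [0.7212, 0.0588, 0.1598], [0.7179, 0.0625, 0.1591], [0.7231, 0.0569, 0.1562], [0.7145, 0.0662, 0.158]]
 post [0.71526182 0.05557992 0.27103981] 36
cap line [ 0.49271781 -0.06273185  0.078     ]
```

>>> send_rows --pt "0.32 -0.4 0.78 0 0 0.02" --pt "0.32 -0.4 0.78 0 0 0.02" --pt "0.32 -0.4 0.78 0 0 0.02" --pt "0.32 -0.4 0.78 0 0 0.02" --pt "0.32 -0.4 0.78 0 0 0.02" --pt "0.32 -0.4 0.78 0 0 0.02" --pt "0.32 -0.4 0.78 0 0 0.02" --pt "0.32 -0.4 0.78 0 0 0.02" --gripper 0.4

```text
t: 7.25
eef_pos: [0.5141, -0.0443, 0.3759]
orientation: [-0.0, 0.061, 0.998, 0.0]
ft_force: [0.5, -1.0, -0.1]
width: 0.0637
grasp_force: 0.0
```

Run:
```python
from workcell import arm
from h import *
s,p,z,c=pickle.load(open("w2.pkl","rb"));W=cloud(c,s,z)
print([(u,v,W[v,u].round(4)) for u,v in [(162,110),(181,119),(182,120),(283,122),(194,105),(194,110),(194,115)]])
s=arm.read_state();print(s["eef_pos"],s["orientation"],s["joint_positions"]);d=np.array([.495,-.063,.251])-s["eef_pos"];print(Rt(s).T@d/.02)
```

```text
[(162, 110, array([ 0.4885, -0.1135,  0.0538])), (181, 119, array([ 0.5034, -0.0893,  0.0527])), (182, 120, array([ 0.505 , -0.0885,  0.0512])), (283, 122, array([0.5224, 0.0547, 0.0515])), (194, 105, array([ 0.4871, -0.0625,  0.0793])), (194, 110, array([ 0.4934, -0.0634,  0.0799])), (194, 115, array([ 0.4997, -0.0646,  0.0787]))]
[ 0.51413567 -0.04426168  0.37592784] [-8.08269690e-05  6.05303095e-02  9.98166352e-01  9.89698606e-05] [-2.01686298e-01  3.74854427e-01  1.64867715e+00  1.92625693e-04
  1.11824897e+00 -1.65143220e+00]
[ 0.83547379 -1.04683965  6.24634048]
```

>>> send_rows --pt "0.12 -0.15 0.9 0 0 0" --pt "0.12 -0.15 0.9 0 0 0" --pt "0.12 -0.15 0.9 0 0 0" --pt "0.12 -0.15 0.9 0 0 0" --pt "0.12 -0.15 0.9 0 0 0" --pt "0.12 -0.15 0.9 0 0 0" --pt "0.12 -0.15 0.8 0 0 0" --pt "0 0 0 0 0 0"

```text
t: 8.25
eef_pos: [0.4948, -0.063, 0.2517]
orientation: [-0.001, 0.061, 0.998, 0.0]
ft_force: [0.5, -0.4, 0.2]
width: 0.064
grasp_force: 0.0
```

>>> send_rows --pt "0 0 0 0 0 0" --pt "0 0 0 0 0 0" --pt "0 0 0 0 0 0" --pt "0 0 0 0 0 0" --pt "0 0 0 0 0 0" --pt "0 0 0 0 0 0" --pt "0 0 0 0 0 0" --pt "0 0 0 0 0 0" --gripper -1 --squeeze 8

```text
t: 9.25
eef_pos: [0.4952, -0.0634, 0.2526]
orientation: [0.0, 0.061, 0.998, 0.0]
ft_force: [0.0, 0.6, 3.9]
width: 0.0158
grasp_force: 8.0
```

Run:
```python
from workcell import arm
from h import *
s=arm.read_state();print(s)
```

```text
{'t': 9.25, 'joint_positions': array([-2.47028510e-01,  5.38395369e-01,  1.81437332e+00,  5.04410585e-05,
        7.88696083e-01, -1.69617993e+00]), 'dq': array([-3.15802288e-04,  3.39683000e-04, -5.35242692e-05, -9.10930666e-04,
       -1.25787694e-03, -1.24668043e-03]), 'joint_efforts': array([-5.84561694e-01, -7.32504916e+01, -2.09199876e+01, -3.02606542e-01,
       -9.14333551e-02,  8.91462900e-03]), 'eef_pos': array([ 0.49522228, -0.06341282,  0.25257816]), 'orientation': array([6.61466846e-05, 6.08027024e-02, 9.98149802e-01, 5.74694420e-06]), 'ft_force': array([0.01346075, 0.59739396, 3.89873892]), 'ft_torque': array([0.24761141, 0.00912324, 0.01827461]), 'grasp_force': 8.000248074531555, 'width': 0.01582840131158602}
```

>>> send_rows --pt "0 0.4 0 0 0 0" --pt "0 0.6 0 0 0 0" --pt "0 0.6 0 0 0 0" --pt "0 0.6 0 0 0 0" --pt "0 0.6 0 0 0 0" --pt "0 0.6 0 0 0 0" --pt "0 0.4 0 0 0 0" --pt "0 0.1 0 0 0 0"

```text
t: 10.25
eef_pos: [0.5047, 0.0149, 0.2526]
orientation: [0.0, 0.06, 0.998, 0.0]
ft_force: [-1.3, -1.3, 5.6]
width: 0.0162
grasp_force: 8.0
```

Run:
```python
from workcell import arm
from h import *
s,p,z,c=snap(arm,"wrist","w3");print(s["eef_pos"],s["ft_force"])
cv2.imwrite("pics/w3c.png",cv2.resize(p[60:280,140:372],None,fx=3,fy=2.6,interpolation=cv2.INTER_CUBIC))
st,pt,zt,ct=snap(arm,"top","t3")
s2,p2,z2,c2=snap(arm,"scene","s3");u,v=map(int,proj(c2,s2,[.52,.0,.07]));print(u,v)
```

```text
[0.50473686 0.01493965 0.25256606] [-1.31989501 -1.29522718  5.62715884]
265 197
```

View pics/w3c.png

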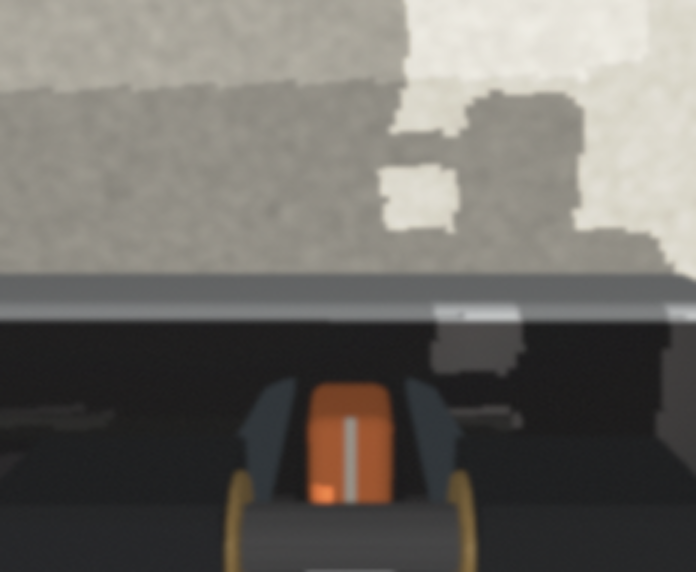

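The crop shows the cap held between the pads, white line near pixel (257,235). I'll release, rise and check against the green tab.

>>> send_rows --pt "0 0 0 0 0 0" --pt "0 0 0 0 0 0" --pt "0 0 -0.3 0 0 0" --pt "0 0 -0.9 0 0 0" --pt "0 0 -0.9 0 0 0" --pt "-0.6 0 -0.9 0 0 0" --pt "-0.9 0 -0.9 0 0 0" --pt "-0.9 0 -0.9 0 0 0" --gripper -0.2

```text
t: 11.4
eef_pos: [0.5527, 0.0081, 0.3496]
orientation: [0.0, 0.061, 0.998, 0.0]
ft_force: [0.9, -0.5, 0.2]
width: 0.0366
grasp_force: 0.0
```

>>> send_rows --pt "-0.9 0 -0.5 0 0 0" --pt "-0.3 0 0 0 0 0" --pt "0 0 0 0 0 0" --pt "0 0 0 0 0 0" --pt "0 0 0 0 0 0" --pt "0 0 0 0 0 0" --pt "0 0 0 0 0 0" --pt "0 0 0 0 0 0"

```text
t: 12.4
eef_pos: [0.5761, 0.0053, 0.3585]
orientation: [-0.0, 0.061, 0.998, -0.0]
ft_force: [-1.1, -1.1, -0.0]
width: 0.0365
grasp_force: 0.0
```

Run:
```python
from workcell import arm
from h import *
s,p,z,c=snap(arm,"wrist","w4");print(s["t"],s["eef_pos"])
cv2.imwrite("pics/w4c.png",cv2.resize(p[0:260,140:372],None,fx=3,fy=2.3,interpolation=cv2.INTER_CUBIC))
m=masks(p);h=cv2.cvtColor(p,cv2.COLOR_BGR2HSV);by=np.array([.122,.9925]);bc=np.array([.598,-.0285])
for k,zz in (("green",.052),("orange",.078)):
    for ce,st,l in blobs(m[k][:260],15): P=onz(c,s,*ce,zz);print(k,ce,st,P.round(4),"by",(P[:2]-bc)@by)
W=cloud(c,s,z);top=(abs(W[...,2]-.0785)<.004)&(np.hypot(W[...,0]-.505,W[...,1]-.015)<.03)
q=W[top];print("captop",top.sum(),np.median(q[:,2]),((q[:,:2]-bc)@by).min(),((q[:,:2]-bc)@by).max())
# white line: bright low-sat pixels within cap top
wl=top&(h[...,1]<90)&(h[...,2]>110)
q=W[wl];print("line",wl.sum(),np.mean((q[:,:2]-bc)@by) if wl.any() else None, np.argwhere(wl)[:,::-1].mean(0) if wl.any() else None)
```

```text
12.4 [0.57609983 0.00528156 0.35851451]
green [257.87943262 146.09929078] [252 136  13  17 141] [0.5382 0.0103 0.052 ] by 0.03120210260713604
orange [251.94736842 110.08421053] [249  96   7  29 190] [0.5037 0.0093 0.078 ] by 0.02598230602973596
orange [262.47093023 110.        ] [260  96   6  29 172] [0.5048 0.0182 0.078 ] by 0.035001446502535075
captop 550 0.07827200724482897 0.023321617704858758 0.03816776791202795
line 75 0.030516806081084973 [257.24       110.01333333]
```

View pics/w4c.png

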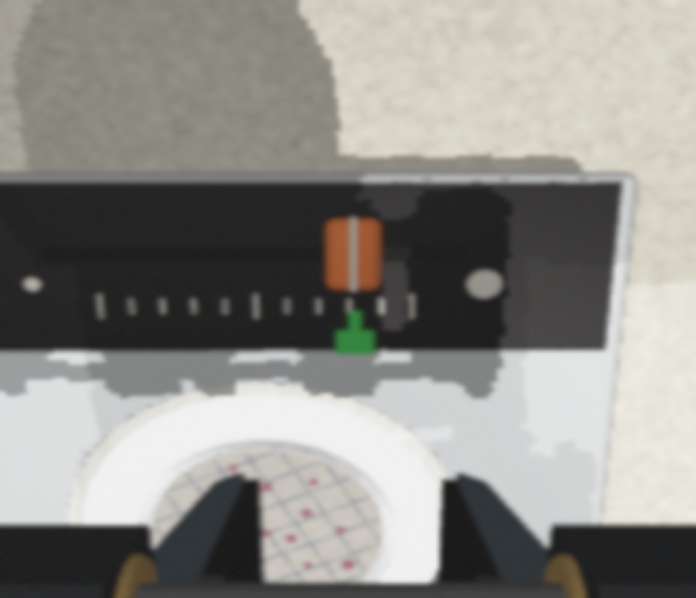

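The white line at (257.2,110) and the tab at (257.9,146) line up within about 0.7 mm, so the dimmer is set. Now the lens pose.

Run:
```python
from h import *
s,p,z,c=pickle.load(open("w1.pkl","rb"));W=cloud(c,s,z)
m=(W[...,2]>.0075)&(W[...,2]<.03)&(abs(W[...,0]-.48)<.12)&(abs(W[...,1]-.365)<.06);m[230:]=0
l=max(blobs(m),key=lambda b:b[1][4])[2];q=W[l]
hd=q[np.hypot(*(q[:,:2]-[.54,.353]).T)<.045];cc=cv2.minEnclosingCircle((hd[:,:2]*1000).astype(np.float32));print("head",cc,hd[:,:2].mean(0),np.median(hd[:,2]))
hn=q[np.hypot(*(q[:,:2]-[.54,.353]).T)>.05];mu=hn.mean(0)[:2];v=np.linalg.svd(hn[:,:2]-mu,full_matrices=0)[2][0];v*=np.sign(v[0])
t=(hn[:,:2]-mu)@v;print("handle",mu,np.degrees(np.arctan2(v[1],v[0])),mu+v*t.min(),mu+v*t.max(),np.median(hn[:,2]))
E=mu+v*(t.min()+.150);print("centre from tail",E)
```

```text
head ((536.9180297851562, 355.8044128417969), 41.10359191894531) [0.53907565 0.35457084] 0.011145021873114253
handle [0.44174541 0.37714305] -13.009660367103109 [0.39420768 0.38812644] [0.4922117  0.36548302] 0.01621516517151486
centre from tail [0.5403575  0.35435914]
```

>>> send_rows --pt "0.45 0.85 0 0 0 0.1" --pt "0.45 0.85 0 0 0 0.1" --pt "0.45 0.85 0 0 0 0.1" --pt "0.45 0.85 0 0 0 0.1" --pt "0.45 0.85 0 0 0 0.1" --pt "0.45 0.85 0 0 0 0.1" --pt "0.45 0.85 0 0 0 0.1" --pt "0.45 0.85 0 0 0 0.05" --gripper 0.4

```text
t: 13.45
eef_pos: [0.5281, 0.152, 0.3585]
orientation: [0.0, 0.113, 0.994, 0.0]
ft_force: [-0.1, 0.1, 0.7]
width: 0.0641
grasp_force: 0.0
```

>>> send_rows --pt "0.45 0.85 0 0 0 0" --pt "0.45 0.85 0 0 0 0" --pt "0.45 0.85 0 0 0 0" --pt "0.45 0.85 0 0 0 0" --pt "0.45 0.85 0 0 0 0" --pt "0.45 0.85 0 0 0 0" --pt "0.45 0.85 0 0 0 0" --pt "0.45 0.85 0 0 0 0"

```text
t: 14.45
eef_pos: [0.4883, 0.3014, 0.3585]
orientation: [0.0, 0.113, 0.994, -0.0]
ft_force: [-0.7, 0.5, -0.6]
width: 0.064
grasp_force: 0.0
```

Run:
```python
from workcell import arm
from h import *
s=arm.read_state();R_=Rt(s);print(s["t"],s["eef_pos"],np.degrees(np.arctan2(R_[1,1],R_[0,1])));d=np.array([.4718,.3702,.196])-s["eef_pos"];print(R_.T@d/.02)
```

```text
14.45 [0.48829403 0.30138183 0.35851649] 77.03136760933413
[1.57614386 3.16812047 8.12574855]
```

>>> send_rows --pt "0.4 0.8 0.3 0 0 0" --pt "0.4 0.8 0.6 0 0 0" --pt "0.4 0.8 0.8 0 0 0" --pt "0.38 0.77 0.9 0 0 0" --pt "0 0 0.9 0 0 0" --pt "0 0 0.9 0 0 0" --pt "0 0 0.6 0 0 0" --pt "0 0 0 0 0 0"

```text
t: 15.45
eef_pos: [0.4718, 0.369, 0.2573]
orientation: [-0.001, 0.113, 0.994, -0.001]
ft_force: [0.2, 0.1, -0.4]
width: 0.0637
grasp_force: 0.0
```

Run:
```python
from workcell import arm
from h import *
s,p,z,c=snap(arm,"wrist","w5");R_=Rt(s);d=np.array([.4718,.3702,.196])-s["eef_pos"];print(s["t"],s["eef_pos"],R_.T@d/.02)
W=cloud(c,s,z);T=(W-s["eef_pos"])@R_
m=(W[...,2]>.008)&(W[...,2]<.03)&(T[...,0]>.015)&(abs(T[...,1])<.06);m[235:]=0
q=T[m];print(m.sum(),q.min(0),q.max(0));
for a in np.arange(.02,.09,.015):
    k=q[abs(q[:,0]-a)<.005]; print(a,len(k),k[:,1].mean() if len(k) else 0)
```

```text
15.45 [0.47179667 0.36902656 0.25732375] [0.00888112 0.06154787 3.06611837]
2653 [ 0.01518644 -0.05999851  0.23861709] [0.14554419 0.01058214 0.24958661]
0.02 294 0.0011472555245696802
0.035 308 0.0014210575417945592
0.05 321 0.001366328598586009
0.06500000000000002 335 0.0013513544353820181
0.08000000000000002 137 0.001535126018484614
```

>>> send_rows --pt "0 0.065 0.7 0 0 0" --pt "0 0 0.8 0 0 0" --pt "0 0 0.8 0 0 0" --pt "0 0 0.5 0 0 0" --pt "0 0 0.25 0 0 0" --pt "0 0 0 0 0 0" --pt "0 0 0 0 0 0" --pt "0 0 0 0 0 0"

```text
t: 16.5
eef_pos: [0.4725, 0.3703, 0.1979]
orientation: [0.0, 0.113, 0.994, 0.0]
ft_force: [-0.3, 0.5, 0.4]
width: 0.0637
grasp_force: 0.0
```

>>> send_rows --pt "0 0 0 0 0 0" --pt "0 0 0 0 0 0" --pt "0 0 0 0 0 0" --pt "0 0 0 0 0 0" --pt "0 0 0 0 0 0" --pt "0 0 0 0 0 0" --pt "0 0 0 0 0 0" --pt "0 0 0 0 0 0" --gripper -1 --squeeze 35

```text
t: 17.5
eef_pos: [0.4724, 0.3703, 0.1975]
orientation: [0.0, 0.113, 0.994, 0.0]
ft_force: [-0.7, 0.3, 0.5]
width: 0.018
grasp_force: 35.0
```

Run:
```python
from workcell import arm
s=arm.read_state();print(s["t"],s["eef_pos"],s["orientation"],s["width"],s["grasp_force"],s["ft_force"])
```

```text
17.5 [0.47237815 0.37028352 0.19751628] [1.56616224e-05 1.12923620e-01 9.93603671e-01 8.65284651e-06] 0.017953291173933263 34.997186064720154 [-0.66343935  0.27126418  0.49324519]
```

>>> send_rows --pt "0 0 -0.3 0 0 0" --pt "0 0 -0.6 0 0 0" --pt "0 0 -0.9 0 0 0" --pt "0 0 -1 0 0 0" --pt "0 0 -1 0 0 0" --pt "0 0 -1 0 0 0" --pt "-0.1 -0.22 -1 0 0 0" --pt "-0.2 -0.43 -0.8 0 0 0"

```text
t: 18.5
eef_pos: [0.4753, 0.3561, 0.3315]
orientation: [0.001, 0.113, 0.994, 0.0]
ft_force: [-0.3, -0.3, -1.3]
width: 0.0174
grasp_force: 35.0
```

>>> send_rows --pt "-0.37 -0.8 -0.5 0 0 0" --pt "-0.37 -0.8 -0.2 0 0 0" --pt "-0.37 -0.8 0 0 0 0" --pt "-0.37 -0.8 0 0 0 0" --pt "-0.37 -0.8 0 0 0 0" --pt "-0.37 -0.8 0 0 0 0" --pt "-0.37 -0.8 0 0 0 0" --pt "-0.37 -0.8 0 0 0 0"

```text
t: 19.5
eef_pos: [0.5045, 0.2171, 0.3435]
orientation: [0.0, 0.113, 0.994, 0.0]
ft_force: [-1.6, 0.6, -0.9]
width: 0.0176
grasp_force: 35.0
```

>>> send_rows --pt "-0.37 -0.8 0 0 0 0" --pt "-0.37 -0.8 0 0 0 0" --pt "-0.37 -0.8 0 0 0 0" --pt "-0.37 -0.8 0 0 0 0" --pt "-0.37 -0.8 0 0 0 0" --pt "-0.37 -0.8 0 0 0 0" --pt "-0.37 -0.8 0 0 0 0" --pt "-0.3 -0.6 0 0 0 0"

```text
t: 20.5
eef_pos: [0.533, 0.0833, 0.3435]
orientation: [0.0, 0.113, 0.994, 0.0]
ft_force: [0.7, -0.7, -0.3]
width: 0.0175
grasp_force: 35.0
```

Run:
```python
from workcell import arm
from h import *
s=arm.read_state();R_=Rt(s);d=np.array([.5537,-.0142,.3425])-s["eef_pos"];print(s["t"],s["eef_pos"],s["width"],R_.T@d/.02)
```

```text
20.5 [0.53301394 0.0832671  0.34351896] 0.01753589878073995 [-2.10360264 -4.51599716  0.0509126 ]
```

>>> send_rows --pt "-0.37 -0.8 0 0 0 0" --pt "-0.37 -0.8 0 0 0 0" --pt "-0.37 -0.8 0 0 0 0" --pt "-0.35 -0.75 0 0 0 0" --pt "-0.3 -0.65 0 0 0 0" --pt "-0.2 -0.4 0 0 0 0" --pt "-0.12 -0.26 0.05 0 0 0" --pt "0 0 0 0 0 0"

```text
t: 21.5
eef_pos: [0.5533, -0.012, 0.3424]
orientation: [-0.0, 0.113, 0.994, 0.0]
ft_force: [-0.6, -0.1, -1.8]
width: 0.0178
grasp_force: 35.0
```

>>> send_rows --pt "0 0 0 0 0 0" --pt "0 0 0 0 0 0" --pt "0 0 0 0 0 0" --pt "0 0 0 0 0 0" --pt "0 0 0 0 0 0" --pt "0 0 0 0 0 0" --pt "0 0 0 0 0 0" --pt "0 0 0 0 0 0"

```text
t: 22.5
eef_pos: [0.5533, -0.0118, 0.3425]
orientation: [-0.0, 0.113, 0.994, -0.0]
ft_force: [-0.0, -0.2, -1.1]
width: 0.0174
grasp_force: 35.0
```

Run:
```python
from workcell import arm
from h import *
s=arm.read_state();R_=Rt(s);d=np.array([.5537,-.0142,.3425])-s["eef_pos"];print(s["t"],s["eef_pos"],s["orientation"],R_.T@d/.02)
I=[]
for n in("top","scene"):
    s,p,z,c=snap(arm,n,"f_"+n);W=cloud(c,s,z)
    m=(W[...,2]>.12)&(W[...,2]<.175)&(np.hypot(W[...,0]-.6216,W[...,1]+.03)<.043)
    bl=blobs(m,30);l=max(bl,key=lambda b:b[1][4])[2];q=W[l]
    print(n,l.sum(),"z",np.percentile(q[:,2],[5,25,50,75,95]).round(4),cv2.minEnclosingCircle((q[:,:2]*1000).astype(np.float32)),((q.max(0)+q.min(0))/2).round(4))
    A=np.c_[q[:,:2]-[.6216,-.03],np.ones(len(q))];print(" plane",np.linalg.lstsq(A,q[:,2],rcond=None)[0])
    r=masks(p)["red"]&(np.hypot(W[...,0]-.71,W[...,1]-.055)<.06)&(W[...,2]>.1);q=W[r];dist=np.hypot(q[:,0]-.714,q[:,1]-.054)
    print(" red ptr",q[dist>.018].round(4).tolist())
    u,v=map(int,proj(c,s,[.63,0,.15]));I.append(cv2.resize(p[max(v-60,0):v+60,u-65:u+65],(390,450),interpolation=cv2.INTER_CUBIC))
cv2.imwrite("pics/final.png",np.hstack(I))
```

```text
22.5 [ 0.55327671 -0.01184207  0.34251237] [-8.41492986e-06  1.12948838e-01  9.93600805e-01 -1.03614145e-05] [-0.0470868  -0.11013779  0.00062033]
top 30 z [0.1543 0.1568 0.1587 0.1601 0.1616] ((654.4730834960938, -31.653202056884766), 16.640607833862305) [ 0.6557 -0.0317  0.1586]
 plane [-0.15927978  0.07203535  0.16402404]
 red ptr [[0.7011, 0.0405, 0.1527], [0.7016, 0.0383, 0.1505], [0.6989, 0.0429, 0.1513], [0.6983, 0.0404, 0.1549], [0.6988, 0.0381, 0.1527], [0.696, 0.0403, 0.1542], [0.696, 0.0379, 0.1548], [0.6958, 0.0355, 0.1565], [0.6936, 0.0379, 0.1547], [0.6943, 0.0356, 0.1514], [0.6939, 0.0332, 0.1542], [0.6914, 0.0355, 0.1545], [0.6915, 0.0331, 0.154], [0.6914, 0.0307, 0.1548], [0.6887, 0.0329, 0.1564], [0.6895, 0.0307, 0.1522], [0.6892, 0.0283, 0.154], [0.6868, 0.0306, 0.1541]]
scene 520 z [0.1503 0.1543 0.1563 0.1585 0.161 ] ((620.663330078125, -25.460622787475586), 40.3737907409668) [ 0.6207 -0.0268  0.1554]
 plane [-0.01369055 -0.01005193  0.1562307 ]
 red ptr []
```

View pics/final.png

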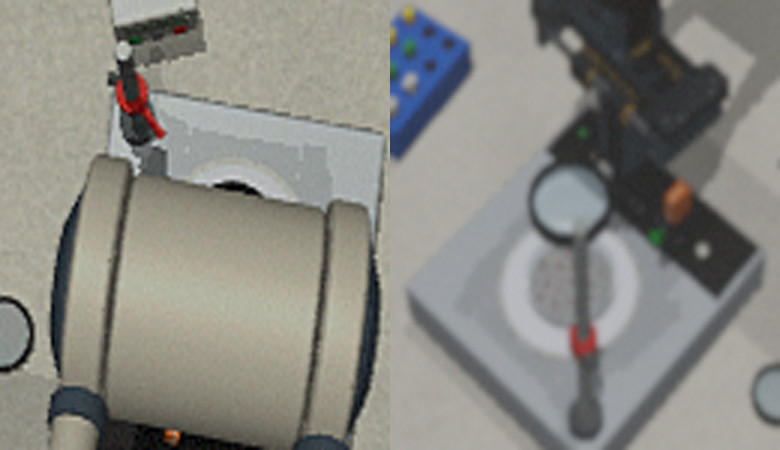

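The top view shows the red pointer clear of the gripper. In the scene view the lens hangs over the window and the cap sits beside the green tab. Next I'll check the lens tilt and height against the start view.

>>> send_rows --pt "-0.05 -0.11 0 0 0 0" --pt "0 0 0 0 0 0" --pt "0 0 0 0 0 0" --pt "0 0 0 0 0 0" --pt "0 0 0 0 0 0" --pt "0 0 0 0 0 0" --pt "0 0 0 0 0 0" --pt "0 0 0 0 0 0"

```text
t: 23.6
eef_pos: [0.5538, -0.0142, 0.3425]
orientation: [0.0, 0.113, 0.994, 0.0]
ft_force: [0.0, -0.5, -1.1]
width: 0.0177
grasp_force: 35.0
```

Run:
```python
from workcell import arm
from h import *
s0,d=pickle.load(open("d0.pkl","rb"))
def head(c,s,z,ctr,lo,hi):
    W=cloud(c,s,z);m=(W[...,2]>lo)&(W[...,2]<hi)&(np.hypot(W[...,0]-ctr[0],W[...,1]-ctr[1])<.045)
    l=max(blobs(m,30),key=lambda b:b[1][4])[2];q=W[l];r=np.hypot(q[:,0]-ctr[0],q[:,1]-ctr[1])
    A=np.c_[q[:,:2]-ctr,np.ones(len(q))];k=r<.033
    print(len(q),"med",np.median(q[k,2]),"mean xy",q[:,:2].mean(0)-ctr,"mid",((q.max(0)+q.min(0))/2)[:2]-ctr,"plane",np.linalg.lstsq(A[k],q[k,2],rcond=None)[0])
p,z,c=d["scene"];head(c,s0,z,np.array([.5403,.3545]),.006,.03)
W=cloud(c,s0,z);b=W[(abs(W[...,0]-.5)<.03)&(abs(W[...,1]-.28)<.02)];print("bench",np.median(b[:,2]))
for i in range(3):
    s,p,z,c=snap(arm,"scene","g%d"%i);head(c,s,z,np.array([.6216,-.03]),.13,.18)
print(s["t"],s["eef_pos"],s["ft_torque"])
for tag in("w5","w6"):
    s,p,z,c=pickle.load(open("w5.pkl","rb")) if tag=="w5" else snap(arm,"wrist","w6")
    R_=Rt(s);T=(cloud(c,s,z)-s["eef_pos"])@R_
    zr=.24 if tag=="w5" else .181
    m=(abs(T[...,2]-zr)<.012)&(T[...,0]>.02)&(T[...,0]<.076)&(abs(T[...,1])<.007);m[240:]=0
    q=T[m];print(tag,len(q),"z=ax+b",np.polyfit(q[:,0],q[:,2],1),"height world",s["eef_pos"][2]-np.polyval(np.polyfit(q[:,0],q[:,2],1),[0,.07]),"y",np.polyfit(q[:,0],q[:,1],1))
    mm=(abs(T[...,2]-zr)<.012)&(T[...,0]>.02)&(abs(T[...,1])<.007);mm[240:]=0;print("tail x",np.percentile(T[mm][:,0],99))
```

```text
567 med 0.010802153137794424 mean xy [0.00126253 0.00179837] mid [-0.00162575  0.00136277] plane [-0.01227349 -0.00406684  0.01094891]
bench 0.0007789306408809704
530 med 0.15597627371076972 mean xy [0.00049188 0.00154897] mid [-0.00193789  0.00125973] plane [ 0.00139254 -0.00813464  0.15603182]
534 med 0.1560662639827809 mean xy [0.00038159 0.00148026] mid [-0.00162898  0.00070669] plane [ 0.01300609 -0.00243084  0.15597366]
531 med 0.15585781072080235 mean xy [0.00027812 0.00146763] mid [-0.00232086  0.00111298] plane [ 0.01131811 -0.00542883  0.15590988]
23.7 [ 0.55375874 -0.01421033  0.34251303] [ 0.01151628  0.01656727 -0.01082593]
w5 1377 z=ax+b [0.00223642 0.24077286] height world [0.01655089 0.01639434] y [ 0.01039601 -0.00044404]
tail x 0.0788832149671853
w6 2539 z=ax+b [-9.50400855e-05  1.80980825e-01] height world [0.16156026 0.16156692] y [-2.04187931e-03  7.64872322e-05]
tail x 0.07925386757110672
```

```bash
python3 -c "
from workcell import arm
print(arm.hand_in())"
```

```text
the job is handed in; nothing more can be done
None
```

The job is handed in at about 24 s: the dimmer's white line is within about 0.7 mm of the green mark, and the largest lens is held level and still by its handle, centred over the dish within about 2 mm (calibration limit), at 152 mm, my estimate of the pointer's height.

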